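# Seat the sleeve on the port spigot and inspect it under the loupe

### The job

Push the white sleeve fully down onto the brass spigot of the port block until it sits on the shoulder, and let go of it. Then lift the loupe off its rest by the handle and hold it level over the sleeve to inspect it, the lens centred above the sleeve and at the height of the red focus ring on the gauge rod; finish while still holding it there, steady and touching nothing else. Leave the red ring where it is set, and leave the vial, flask and beaker undisturbed.

Things in the scene. Friction and masses are not known exactly. Their poses are not given: they have to be found in the camera images.
- sleeve_mid (a point): centre (half-way up, on the axis) of the loose rigid sleeve, a tube open at both ends standing upright on the worktop: white with a blue collar round its top 12 mm, 48 mm tall, outside diameter 32 mm (33 mm at the blue collar), bore 18.6 mm, about 0.05 kg. z is its axis; either end may go down.
- shoulder (a point): centre of the dark steel shoulder's flat top face on the port block, on the spigot's axis, 25 mm above the worktop. The brass spigot rises 35 mm from here (16 mm diameter, its top 6 mm tapering to 8 mm); the shoulder is 40 mm across. A seated sleeve rests on this face, its centre 24 mm and its top 48 mm above it. z is up; x points to the gauge rod.
- port_block: the fixed port block: an aluminium base plate 185 x 70 x 12 mm (from 50 mm behind the spigot axis to 135 mm ahead of it along its x). Origin on the worktop under the spigot's axis; x points (roughly away from the robot) to an upright steel gauge rod, 8 mm thick, 105 mm from the spigot's axis, top 182 mm above the worktop. A small brass hose nozzle sticks out of the shoulder at -y, up to 38 mm from the axis, 18 mm above the worktop.
- focus_ring (a point): centre of the red focus ring (18 mm diameter, 8 mm high) clamped on the gauge rod; its height is the focal height at which the middle of the lens must be held. It stands somewhere between 110 and 155 mm above the worktop, and is not to be moved.
- handle_mid (a point): middle of the orange handle of the loupe, half-way up it: a straight bar 120 mm long along its x, 14 mm wide (y) and 12 mm high (z), lying level in its rest with this point 44 mm above the worktop. x points along the handle to the lens. The loupe weighs about 0.09 kg; its centre of mass lies about 25 mm from here towards the lens.
- lens (a point): centre of the loupe's round glass lens (51 mm diameter, in a dark ring of 60 mm outside diameter, 10 mm high), 94 mm from the middle of the handle along its x, at the same height. z is the lens's axis, vertical when the loupe is level.
- rest: the fixed wooden rest of the loupe; origin on the worktop under the middle of the handle, x along the handle. Base plate 130 x 60 x 10 mm with two cradles, each 12 mm thick and 30 mm wide, 48 mm either side of the origin along x; the cradles carry the handle's underside at 38 mm, and their cheeks rise to 49 mm. Between them there are 84 mm of free handle with nothing below it but the base plate; lift the handle straight up.
- vial: bystander: a small brown screw-cap vial with a black cap, 25 mm diameter, 60 mm tall; origin at the centre of its underside.
- flask: bystander: a conical flask with a red stopper, 75 mm diameter, 114 mm tall; origin at the centre of its underside.
- small_beaker: bystander: a small glass beaker, 60 x 54 mm, 70 mm tall; origin at the centre of its underside.
There are look-alikes about, which are no part of the job. What is shaped like the part that bears sleeve_mid but green is not meant. There is more than one size of the part that bears handle_mid; the job needs the larger.

How it is judged:
By the outcome, as a careful person would: the job done as asked, in the order asked, and still so for the second after the job is handed in, while the arm keeps its last pose, push and grip.
It also fails if it takes over 64 s, if anything falls off the work surface, if the arm or the gripper's body presses on something with over 40 N, if the wrist force passes 120 N, or if a joint passes its speed limit or range.

### The arm

A 6-joint arm with a two-finger parallel gripper is mounted at the origin on a cart in front of the work surface, level with it; the furniture and walls round the work are solid. World frame = base frame: x ahead of the robot, y to its left, z up, the work surface at z = 0. Lengths are in m, angles in rad, forces in N, time in s.
With the tool pointing down it reaches from about 0.3 to 0.75 m from the base axis. Payload 8.5 kg.
Tool frame: the origin (TCP) lies between the finger pads; the fingertips stand 11 mm ahead of it and the grasp point (between the pads) lies 8 mm behind it (bot.nose_length is the distance from the TCP to the fingertips, in m); z points along the fingers, y is the line along which they close (so a half turn about z gives the same grasp; the last joint's range is limited). The gripper opens to 85 mm and grips with 20 to 120 N. Pads are 22 mm wide; open, the fingers measure 114 mm over their backs; the gripper's body (76 mm by 85 mm) begins 54 mm behind the grasp point. The pads swing forward as they close: fully open they stand 13 mm farther back than shut.
Start: joints at [1.129, 0.381, 1.297, -0, 1.464, -0.215], TCP at [0.124, 0.536, 0.242] pointing down, gripper open.
Joint ranges: [-3.11, 3.11], [-0.89, 2.33], [0.22, 2.48], [-1.42, 4.56], [0.17, 2.85], [-2.88, 2.88]. Speed limits (rad/s): [2.39, 2.39, 3.14, 3.14, 3.14, 3.14].

### API

Orientations are given as a unit quaternion [x, y, z, w].
In Python, from plant import bot, cams gives the robot as it stands.
- The arm moves only by the tool jog_arm, never from a script. Its argument "commands" is a list of rows, each a list of 6 numbers: the shift along the tool's x, y, z as a fraction of full scale, then the turn, a rotation vector about the tool's x, y, z as a fraction of full scale. In form: [[tx, ty, tz, rx, ry, rz], ...]. A call has 1 to 8 rows; each row shifts and turns the commanded pose from where the row before left it, along the tool's axes as they then stand; what a row does not reach is not made up. Full scale, the value 1, is 25 mm for a shift and 0.08 rad for a turn. A row lasts 1/10 s, in which the tool goes at most 50 mm and 8.59 degrees, less where a joint would pass 70% of its speed; a pose out of reach is approached as far as the arm can. A call with a number of a shift or a turn outside -1 to 1 is refused whole. A call with a gripper value outside its range is refused whole. "hand" is the opening, from -1 (shut) to 1 (fully open), set as the call begins (left out, the last holds). The fingers move at their own pace and stop on an object; "force" is the grip in N (left out, the last holds). Time passes only in rows, so rows that do not move let the fingers close. It gives the time, the measured TCP pose, the force, the opening and the grip force at its end, in the units of the state.
- bot.state(): the state, without advancing time (a new reading comes with each control period).
- cams.capture(name): name is "scene" or "top"; returns the picture (420x560x3 uint8, blue, green, red); there is no depth.
- cams.camera_info(name): a dict with "fx", "fy", "cx", "cy" (pixels), "eye" and "orientation" of the camera in the world. Camera axes: x right, y up, looking along -z (the intrinsics and any distortion apply to the point x, -y, -z); pixel columns grow to the right and rows downward; lengths in m; the calibration is good to about 2 mm. A picture is of the moment at which its call begins. camera_info takes no time and is no camera call.
- bot.hand_in(): hands the job in; it is judged then, once.
The state is a dict: "time_s": time; "qpos": joint angles; "dq": joint speeds; "effort": joint torques, N m; "eef_pos": TCP position; "tcp_rot": TCP orientation; "contact_force": force on the tool from outside, world axes, zero at the start; "torque": the same for the moment, N m; "grip_width": finger opening in m; "finger_force": force on a finger pad.
Only numpy, scipy, OpenCV 4.12 (cv2) and the standard library are available. Lean on these libraries where they do the work, as an engineer would, in place of code of your own. Each camera call takes 0.05 s, during which the arm holds its last target. There are 200 camera calls.

## Working session

There is one attempt and no reset: what is moved stays moved. The work goes in short steps, Python scripts to look and compute and a tool call to move; the robot and the scene stay as the last step left them, time stands still between calls to the robot, and variables do not carry over. Pictures are saved under pics/ and viewed, at most 10 in all, crops included, and the job is handed in when it is done.

Besides the shell and the picture viewer there is one more tool, called after "Call:" by a JSON object that holds its "name" and its "arguments", one argument or row to a line. jog_arm: Moves the arm, as the interface text tells. Its arguments: {"type":"object","properties":{"commands":{"type":"array"},"hand":{"type":"number"},"force":{"type":"number"}},"required":["commands"]}

```bash
mkdir -p pics; ls
python3 - <<'E'
from plant import bot, cams
import cv2
for n in("scene","top"):
    cv2.imwrite(f"pics/{n}0.png",cv2.resize(cams.capture(n),(784,588),interpolation=cv2.INTER_CUBIC)); print(n,cams.camera_info(n))
print(bot.state(), bot.nose_length)
E
```

```text
pics
scene {'fx': 535.2063509644896, 'fy': 535.2063509644896, 'cx': 270.20154778558253, 'cy': 204.25681234343594, 'eye': array([-0.39603563, -0.82202411,  0.79877633]), 'orientation': array([ 0.45877859, -0.21356579, -0.34111864,  0.79218049])}
top {'fx': 517.1179094792407, 'fy': 517.1179094792407, 'cx': 281.74685421734193, 'cy': 219.88983477006002, 'eye': array([ 0.21136223, -0.02450056,  1.57060761]), 'orientation': array([ 0.08371638, -0.07525287, -0.68312009,  0.72157849])}
{'time_s': 0.1, 'qpos': array([ 1.12870735e+00,  3.81129069e-01,  1.29815295e+00, -1.21642437e-05,
        1.46358785e+00, -2.15298030e-01]), 'dq': array([-1.36284447e-03, -2.55478578e-03, -2.73958751e-03, -8.50970992e-04,
       -9.92419574e-04,  9.31251730e-05]), 'effort': array([ 3.26882371e-03, -4.49225450e+01, -2.31656188e+01, -9.76381421e-05,
        3.64523512e-03,  6.60937843e-06]), 'eef_pos': array([0.12356669, 0.53569123, 0.24178407]), 'tcp_rot': array([ 1.13151939e-01,  9.93577491e-01, -6.06372004e-04, -2.00423905e-04]), 'contact_force': array([ 0.15030529,  0.32655355, -0.17858072]), 'torque': array([ 0.00462202, -0.03385909, -0.00040081]), 'finger_force': 0.0, 'grip_width': 0.08568549350189328} 0.011
```

View pics/scene0.png

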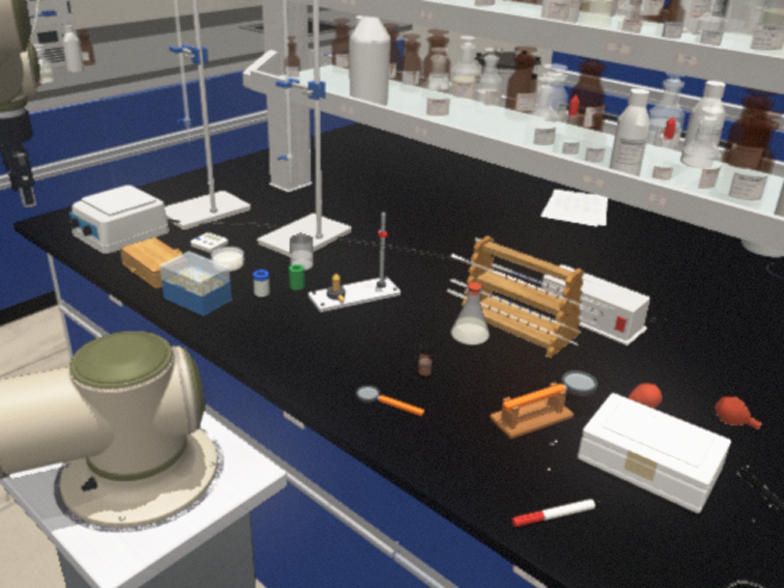

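View pics/top0.png

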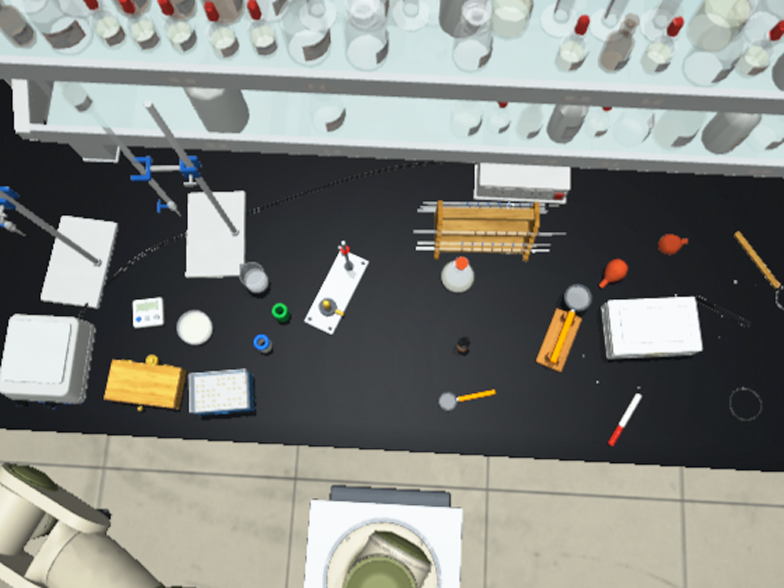

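The scene picture shows the blue-collared white sleeve at (261,283) and the green one at (297,276). The port block is at (337,290), the red ring at (383,234), and the large loupe on its rest at (545,400). The small loupe lies loose at (390,400).

In the top picture the sleeve is at (262,343), the green one at (280,312), the spigot at (326,307), the ring at (344,250), the large lens at (577,298) and the handle at (563,337). The sleeve fits because it is white with a blue collar. The larger loupe is the one on the rest. I'll confirm both in one enlarged crop.

Run:
```python
from plant import bot, cams
import cv2, numpy as np
T=cams.capture("top");S=cams.capture("scene")
np.savez("im.npz",T=T,S=S)
def crop(im,x,y,w,h,k=5):
    c=cv2.resize(im[y:y+h,x:x+w],None,fx=k,fy=k,interpolation=cv2.INTER_CUBIC)
    for i in range(0,w,10): cv2.putText(c,str(x+i),(i*k,8),0,.3,(0,255,255)); cv2.line(c,(i*k,8),(i*k,13),(0,255,255))
    for j in range(10,h,10): cv2.putText(c,str(y+j),(0,j*k+3),0,.3,(0,255,255))
    return c
a=np.hstack([crop(T,180,165,80,60),crop(T,380,200,80,60)])
b=np.hstack([crop(S,178,165,80,60)[:, :],crop(S,345,260,80,60)])
b2=crop(S,210,145,80,60)
cv2.imwrite("pics/c1.png",np.vstack([a,np.hstack([b2,crop(S,345,255,80,60)])]))
```

```text
(no output)
```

View pics/c1.png

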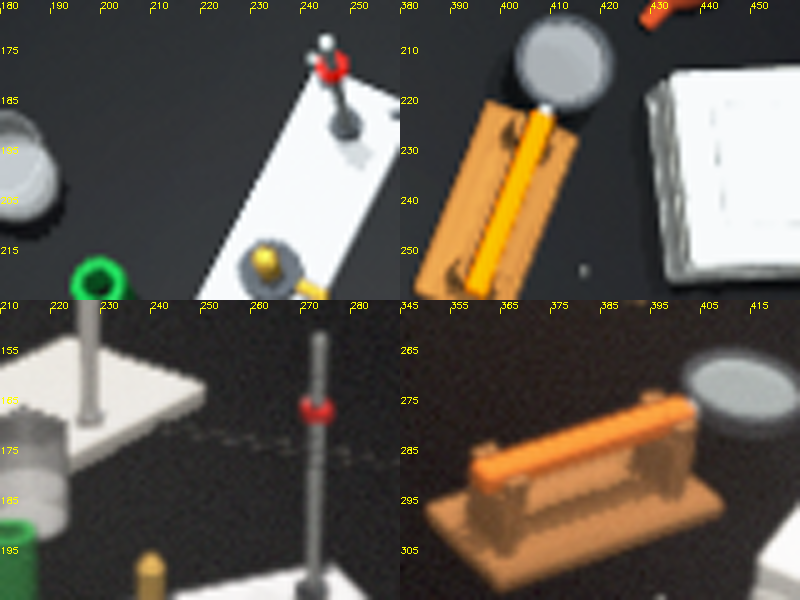

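The crop confirms the larger loupe on the rest (lens in the top image at (411,212), handle 407,220 → 395,258) and the port block with spigot at (233,219). The red ring is at (246,178) in top and (274,167) in scene. Next I fit the poses.

```bash
cat > h.py <<'E'
import numpy as np, cv2
from scipy.spatial.transform import Rotation as R
from scipy.optimize import least_squares
from plant import bot, cams
CI={n:cams.camera_info(n) for n in("top","scene")}
def proj(n,P):
    c=CI[n];q=R.from_quat(c["orientation"]).inv().apply(np.atleast_2d(P)-c["eye"])
    return np.c_[c["cx"]+c["fx"]*q[:,0]/-q[:,2], c["cy"]+c["fy"]*-q[:,1]/-q[:,2]]
def ray(n,uv,z):
    c=CI[n];d=R.from_quat(c["orientation"]).apply([(uv[0]-c["cx"])/c["fx"],-(uv[1]-c["cy"])/c["fy"],-1])
    return c["eye"]+d*(z-c["eye"][2])/d[2]
def mom(m):
    c=np.array([m["m10"],m["m01"]])/m["m00"]; return c,0.5*np.arctan2(2*m["mu11"],m["mu20"]-m["mu02"]),m["m00"]
def hullmom(n,P): 
    return mom(cv2.moments(cv2.convexHull(proj(n,P).astype(np.float32))))
def blob(mask,win):
    x,y,w,h=win;m=np.zeros(mask.shape,np.uint8);m[y:y+h,x:x+w]=mask[y:y+h,x:x+w]
    k,l,s,_=cv2.connectedComponentsWithStats(m);i=1+np.argmax(s[1:,4])
    cs,_=cv2.findContours((l==i).astype(np.uint8),0,2);f=np.zeros_like(m);cv2.drawContours(f,cs,-1,1,-1)
    return mom(cv2.moments(f,True))
def cyl(r,z0,z1,n=40):
    a=np.linspace(0,2*np.pi,n);return np.vstack([np.c_[r*np.cos(a),r*np.sin(a),0*a+z] for z in(z0,z1)])
def box(x0,x1,w,z0,z1): return np.array([[x,y,z] for x in(x0,x1) for y in(-w/2,w/2) for z in(z0,z1)])
def place(P,p): # p=x,y,yaw
    c,s=np.cos(p[2]),np.sin(p[2]);return P@np.array([[c,s,0],[-s,c,0],[0,0,1]])+[p[0],p[1],0]
def fit(P,obs,p0,yaw=True):
    def f(p):
        q=p if yaw else [*p,0];r=[]
        for n,o in obs.items():
            m=hullmom(n,place(P,q));r+=list(m[0]-o[0])
            if yaw:
                d=m[1]-o[1];r.append(20*np.sin(d))
        return r
    s=least_squares(f,p0 if yaw else p0[:2]);return s.x,np.round(s.fun,2)
E
cat > m.py <<'E'
from h import *
d=np.load("im.npz");I={"top":d["T"],"scene":d["S"]}
H={n:cv2.cvtColor(I[n],cv2.COLOR_BGR2HSV) for n in I}
def rng(n,lo,hi): return (cv2.inRange(H[n],np.array(lo),np.array(hi))>0).astype(np.uint8)
w={"top":(180,235,15,22),"scene":(178,190,18,14)}
o={n:blob(rng(n,(100,120,60),(130,255,255)),w[n]) for n in w};print("collar",o)
print(fit(cyl(.0165,.036,.048),o,[.3,.3,0],0))
w={"top":(215,170,52,72),"scene":(218,195,72,28)}
o={n:blob(rng(n,(0,0,140),(180,60,255)),w[n]) for n in w};print("plate",o)
g=ray("top",o["top"][0],.012)
for k in (o,{"top":o["top"]}): print(fit(box(-.05,.135,.07,0,.012),k,[g[0]-.04,g[1],-.3]))
w={"top":(240,172,12,14),"scene":(268,160,12,16)}
o={n:blob(rng(n,(0,140,90),(8,255,255))|rng(n,(172,140,90),(180,255,255)),w[n]) for n in w};print("ring",o)
s=least_squares(lambda p:np.r_[tuple(hullmom(n,cyl(.009,-.004,.004)+p)[0]-o[n][0] for n in o)],[.5,.1,.13]);print(s.x,s.fun)
w={"top":(385,215,30,50),"scene":(355,270,55,35)}
o={n:blob(rng(n,(10,180,200) if n=="top" else (5,190,180),(28,255,255)),w[n]) for n in w};print("handle",o)
print(fit(box(-.06,.06,.014,.038,.050),o,[.3,-.3,-.4]))
print(fit(box(-.06,.06,.014,.038,.050),{"top":o["top"]},[.3,-.3,-.4]))
print("lens",ray("top",(411.8,212),.044), "vial",ray("top",(330,247),.06),"flask",ray("top",(327,196),.0),"beaker",ray("top",(181,199),.03),"green",ray("top",(199.5,223),.048))
print("spigot tip",ray("top",(233,217),.06))
E
python3 m.py
```

```text
collar {'top': (array([186.13513514, 243.86486486]), np.float64(-0.7853981633974483), 111.0), 'scene': (array([185.8375, 195.65  ]), np.float64(-0.05717429076675668), 80.0)}
(array([0.47262997, 0.28743672]), array([-0.31, -0.31,  0.02,  0.79]))
plate {'top': (array([239.8973913 , 207.68173913]), np.float64(-1.073320811279044), 1150.0), 'scene': (array([253.50924609, 209.43100996]), np.float64(-0.17961466182493824), 703.0)}
(array([ 0.56353009,  0.14816386, -0.27508677]), array([ 0.07, -0.63, -2.7 , -0.74,  0.27, -0.96]))
(array([ 0.56158673,  0.14683488, -0.3       ]), array([ 0.76,  0.1 , -2.21]))
ring {'top': (array([246.6 , 178.04]), np.float64(-0.647639703787857), 25.0), 'scene': (array([273.20833333, 167.25      ]), np.float64(-0.0390790419471556), 24.0)}
[0.65852474 0.11100187 0.13518694] [-0.07569277  0.04623268  0.09944584  0.0022498 ]
handle {'top': (array([401.30541872, 240.91133005]), np.float64(-1.210661971254792), 203.0), 'scene': (array([379.38666667, 283.47111111]), np.float64(-0.3019629377281998), 225.0)}
(array([ 0.3, -0.3, -0.4]), array([-20.23,  71.91,   1.09, -77.91,  34.22,   0.33]))
(array([ 0.44499013, -0.28490494, -0.4       ]), array([-24.71,  22.13,   1.29]))
lens [ 0.60647694 -0.38908563  0.044     ] vial [ 0.48246982 -0.14377666  0.06      ] flask [ 0.65541871 -0.13346713  0.        ] beaker [0.6130989  0.31836636 0.03      ] green [0.53665493 0.25108726 0.048     ]
spigot tip [0.55793153 0.1500543  0.06      ]
```

```bash
sed -i 's/p0 if yaw else p0\[:2\])/p0 if yaw else p0[:2],diff_step=3e-3)/' h.py; sed -i 's/\[.5,.1,.13\])/[.5,.1,.13],diff_step=3e-3)/' m.py
cat >> m.py <<'E'
print("rodline: spigot tip scene")
w={"top":(222,208,20,16),"scene":(232,192,18,14)}
for n in w: 
    x,y,a,b=w[n];m=rng(n,(15,120,60),(35,255,255))[y:y+b,x:x+a];print(n);print("\n".join("".join(".#"[v] for v in r) for r in m))
    m=(I[n][y:y+b,x:x+a].max(2)<110);print("\n".join("".join(".#"[int(v)] for v in r) for r in m))
w={"top":(398,200,30,24)}
x,y,a,b=w["top"];print(I["top"][y:y+b,x:x+a].max(2))
E
python3 m.py
```

```text
collar {'top': (array([186.13513514, 243.86486486]), np.float64(-0.7853981633974483), 111.0), 'scene': (array([185.8375, 195.65  ]), np.float64(-0.05717429076675668), 80.0)}
(array([0.47258061, 0.28733239]), array([-0.28, -0.29,  0.02,  0.81]))
plate {'top': (array([239.8973913 , 207.68173913]), np.float64(-1.073320811279044), 1150.0), 'scene': (array([253.50924609, 209.43100996]), np.float64(-0.17961466182493824), 703.0)}
(array([ 0.56482156,  0.15256727, -0.40453532]), array([ 0.28, -0.49, -0.1 , -0.51,  0.33,  0.3 ]))
(array([ 0.56328698,  0.15352728, -0.40949515]), array([-0.,  0.,  0.]))
ring {'top': (array([246.6 , 178.04]), np.float64(-0.647639703787857), 25.0), 'scene': (array([273.20833333, 167.25      ]), np.float64(-0.0390790419471556), 24.0)}
[0.65844664 0.11096528 0.13527391] [-0.06718208  0.06351846  0.09152514 -0.01299085]
handle {'top': (array([401.30541872, 240.91133005]), np.float64(-1.210661971254792), 203.0), 'scene': (array([379.38666667, 283.47111111]), np.float64(-0.3019629377281998), 225.0)}
(array([ 0.51556724, -0.35565181, -0.35277733]), array([-0.71,  0.06,
[... 3903 characters left out ...]
180 180 180 179 180 180
  180 167 149 130  97  57  45  45  45  45  44  44]
 [ 40  39  34  22  17  18  22  31  75 109 135 149 165 177 180 180 181 157
  157 137 115  91  61  48  45  44  45  45  44  44]
 [144  86  40  25  19  18  18  21  30  65 120 123 137 146 147 144 145 126
  127 105  81  55  46  46  46  45  44  45  45  40]
 [218 198 175 128  61  20  18  17  19 105 208 222 142  91  97  95  89  86
   81  61  37  42  46  46  46  45  44  45  46  38]
 [232 230 227 217 195 161 131  69 205 232 239 236 135  42  52  52  44  40
   32  29  37  44  45  45  46  46  45  44  40  36]
 [233 230 234 232 190 202 205 131 240 250 248 246 172  62  20  18  20  25
   27  28  42  45  46  46  46  44  45  44  39  35]]
```

```bash
cat >> m.py <<'E'
print("=====")
w={"top":(228,212,10,9),"scene":(234,193,12,13)}
o={n:blob(rng(n,(15,120,60),(35,255,255)),w[n]) for n in w};print(o)
P=np.vstack([cyl(.008,.025,.054),cyl(.004,.059,.060)])
print("spigot",fit(P,{"top":o["top"]},[.56,.15,0],0),fit(P,o,[.56,.15,0],0), proj("scene",[[.564,.1525,.06],[.564,.1525,.025]]),proj("top",[[.564,.1525,.06],[.564,.1525,.025]]))
o={"top":blob((I["top"].max(2)>70).astype(np.uint8),(402,202,24,19))};print(o)
print("lens",fit(cyl(.03,.039,.049),o,[.6,-.39,0],0))
E
python3 m.py | sed -n '/=====/,$p'
```

```text
=====
{'top': (array([232.92, 217.16]), np.float64(1.1356463483725787), 25.0), 'scene': (array([239.69811321, 200.32075472]), np.float64(1.5389511968380765), 53.0)}
spigot (array([0.56201253, 0.15256925]), array([ 0., -0.])) (array([0.56380041, 0.15410226]), array([-0.46, -0.6 , -0.04,  1.44])) [[240.07780214 196.12233741]
 [240.10272092 206.62740859]] [[232.34311419 214.99455104]
 [233.47003164 217.6480862 ]]
{'top': (array([412.48821549, 211.78787879]), np.float64(0.20429096536082358), 297.0)}
lens (array([ 0.60729434, -0.39107313]), array([-0., -0.]))
```

Call:
{"name": "jog_arm", "arguments": {
  "commands": [
    [0,0,0,0,0,0.4],
    [0,0,0,0,0,0.4],
    [0,0,0,0,0,0.4],
    [0,0,0,0,0,0.4],
    [-0.83,-0.22,0,0,0,0],
    [-0.83,-0.22,0,0,0,0],
    [-0.83,-0.22,0,0,0,0],
    [-0.83,-0.22,0,0,0,0]
  ],
  "hand": 1,
  "force": 40
}}

```text
time_s: 1.0
eef_pos: [0.1944, 0.4858, 0.2422]
tcp_rot: [0.176, 0.984, -0.0, -0.0]
contact_force: [-0.1, -0.0, -0.0]
grip_width: 0.0856
finger_force: 0.0
```

Call:
{"name": "jog_arm", "arguments": {
  "commands": [
    [-0.83,-0.22,0,0,0,0],
    [-0.83,-0.22,0,0,0,0],
    [-0.83,-0.22,0,0,0,0],
    [-0.83,-0.22,0,0,0,0],
    [-0.83,-0.22,0,0,0,0],
    [-0.83,-0.22,0,0,0,0],
    [-0.83,-0.22,0,0,0,0],
    [-0.83,-0.22,0,0,0,0]
  ]
}}

```text
time_s: 1.8
eef_pos: [0.3348, 0.3869, 0.2422]
tcp_rot: [0.176, 0.984, -0.0, -0.0]
contact_force: [-0.1, -0.1, -0.1]
grip_width: 0.0852
finger_force: 0.0
```

Call:
{"name": "jog_arm", "arguments": {
  "commands": [
    [-0.83,-0.22,0,0,0,0],
    [-0.83,-0.22,0,0,0,0],
    [-0.83,-0.22,0,0,0,0],
    [-0.83,-0.22,0,0,0,0],
    [-0.83,-0.22,0,0,0,0],
    [-0.83,-0.22,0,0,0,0],
    [-0.83,-0.22,0,0,0,0],
    [0,0,0,0,0,0]
  ]
}}

```text
time_s: 2.6
eef_pos: [0.4586, 0.2997, 0.2418]
tcp_rot: [0.178, 0.984, -0.0, -0.0]
contact_force: [-1.4, 0.6, 0.4]
grip_width: 0.0854
finger_force: 0.0
```

```bash
cat > go.py <<'E'
import sys
from h import *
s=bot.state();r=R.from_quat(s["tcp_rot"]);print("t",s["time_s"],"pos",s["eef_pos"].round(4),"F",s["contact_force"].round(1),"w",round(s["grip_width"],4),"ff",round(s["finger_force"],1))
m=r.as_matrix();print("x",m[:,0].round(4),"yaw-x",np.arctan2(m[1,0],m[0,0]).round(4),"z",m[:,2].round(4))
if len(sys.argv)>3: print("units",(r.inv().apply(np.array(sys.argv[1:4],float)-s["eef_pos"])/.025).round(3))
E
python3 go.py .4726 .2873 .022
```

```text
t 2.6 pos [0.4586 0.2997 0.2418] F [-1.4  0.6  0.4] w 0.0854 ff 0.0
x [-9.369e-01  3.497e-01  1.000e-04] yaw-x 2.7843 z [-3.e-04 -5.e-04 -1.e+00]
units [-0.697 -0.263  8.793]
```

Call:
{"name": "jog_arm", "arguments": {
  "commands": [
    [-0.7,-0.26,0,0,0,0],
    [0,0,0.9,0,0,0],
    [0,0,0.9,0,0,0],
    [0,0,0.9,0,0,0],
    [0,0,0.9,0,0,0],
    [0,0,0.9,0,0,0],
    [0,0,0,0,0,0],
    [0,0,0,0,0,0]
  ]
}}

```text
time_s: 3.4
eef_pos: [0.471, 0.2892, 0.1304]
tcp_rot: [0.176, 0.984, 0.0, -0.0]
contact_force: [0.2, 0.3, 0.6]
grip_width: 0.0855
finger_force: 0.0
```

```bash
python3 go.py .4726 .2873 .022
python3 - <<'E'
from h import *
v=[]
for n,(x,y,w,h) in {"top":(160,205,66,80),"scene":(155,150,66,80)}.items():
    v.append(cv2.resize(cams.capture(n)[y:y+h,x:x+w],None,fx=6,fy=6,interpolation=cv2.INTER_CUBIC))
cv2.imwrite("pics/g1.png",np.hstack(v))
E
```

```text
t 3.4 pos [0.471  0.2892 0.1304] F [0.2 0.3 0.6] w 0.0855 ff 0.0
x [-9.379e-01  3.470e-01  1.000e-04] yaw-x 2.7872 z [-1.e-04  1.e-04 -1.e+00]
units [-0.086 -0.048  4.334]
```

View pics/g1.png

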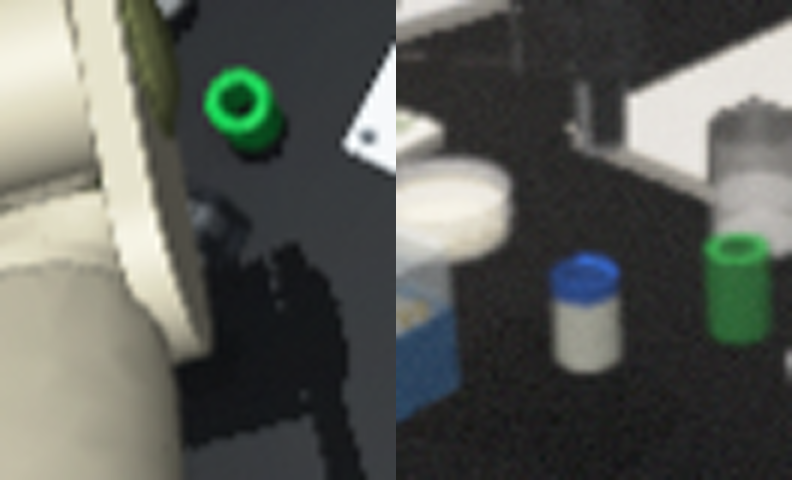

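The top view is blocked by the arm. The scene crop shows the sleeve upright at (587,312), with the finger above and behind it at (600,110). Descending.

Call:
{"name": "jog_arm", "arguments": {
  "commands": [
    [-0.08,-0.05,0.8,0,0,0],
    [0,0,0.8,0,0,0],
    [0,0,0.8,0,0,0],
    [0,0,0.8,0,0,0],
    [0,0,0.6,0,0,0],
    [0,0,0.5,0,0,0],
    [0,0,0,0,0,0]
  ]
}}

```text
time_s: 4.2
eef_pos: [0.4724, 0.2869, 0.0217]
tcp_rot: [0.176, 0.984, -0.0, -0.001]
contact_force: [0.3, 1.0, 1.0]
grip_width: 0.0854
finger_force: 0.0
```

Call:
{"name": "jog_arm", "arguments": {
  "commands": [
    [0,0,0,0,0,0],
    [0,0,0,0,0,0],
    [0,0,0,0,0,0],
    [0,0,0,0,0,0],
    [0,0,0,0,0,0],
    [0,0,0,0,0,0],
    [0,0,0,0,0,0],
    [0,0,0,0,0,0]
  ],
  "hand": -1,
  "force": 40
}}

```text
time_s: 5.0
eef_pos: [0.4729, 0.2869, 0.023]
tcp_rot: [0.176, 0.984, 0.0, 0.0]
contact_force: [-1.2, -1.9, 6.1]
grip_width: 0.0321
finger_force: 39.3
```

```bash
python3 go.py .563 .153 .1
```

```text
t 5.0 pos [0.4729 0.2869 0.023 ] F [-1.2 -1.9  6.1] w 0.0321 ff 39.3
x [-9.377e-01  3.474e-01 -8.000e-04] yaw-x 2.7868 z [ 9.e-04  1.e-04 -1.e+00]
units [-5.242 -3.768 -3.078]
```

Call:
{"name": "jog_arm", "arguments": {
  "commands": [
    [0,0,-0.8,0,0,0],
    [0,0,-1,0,0,0],
    [0,0,-1,0,0,0],
    [0,0,-0.9,0,0,0],
    [-0.65,-0.47,0,0,0,0],
    [-0.65,-0.47,0,0,0,0],
    [-0.65,-0.47,0,0,0,0],
    [-0.65,-0.47,0,0,0,0]
  ]
}}

```text
time_s: 5.8
eef_pos: [0.5175, 0.2196, 0.1148]
tcp_rot: [0.176, 0.984, 0.0, -0.0]
contact_force: [0.0, 0.5, -0.3]
grip_width: 0.0317
finger_force: 39.8
```

Call:
{"name": "jog_arm", "arguments": {
  "commands": [
    [-0.65,-0.47,0,0,0,0],
    [-0.65,-0.47,0,0,0,0],
    [-0.65,-0.47,0,0,0,0],
    [-0.65,-0.47,0,0,0,0],
    [0,0,0,0,0,0],
    [0,0,0,0,0,0],
    [0,0,0,0,0,0]
  ]
}}

```text
time_s: 6.5
eef_pos: [0.5613, 0.1543, 0.1148]
tcp_rot: [0.176, 0.984, 0.0, -0.0]
contact_force: [-0.2, -0.3, -1.1]
grip_width: 0.0324
finger_force: 39.7
```

```bash
python3 go.py .563 .153 .1
python3 - <<'E'
from h import *
v=[]
for n,(x,y,w,h) in {"top":(200,180,66,80),"scene":(205,150,66,80)}.items():
    im=cams.capture(n); np.save(n+"1.npy",im)
    v.append(cv2.resize(im[y:y+h,x:x+w],None,fx=6,fy=6,interpolation=cv2.INTER_CUBIC))
cv2.imwrite("pics/g2.png",np.hstack(v))
p=bot.state()["eef_pos"]
print(proj("scene",[[p[0],p[1],p[2]-.022],[p[0],p[1],p[2]+.026],[.563,.153,.06]]))
E
```

```text
t 6.5 pos [0.5613 0.1543 0.1148] F [-0.2 -0.3 -1.1] w 0.0324 ff 39.7
x [-9.379e-01  3.468e-01  6.000e-04] yaw-x 2.7874 z [-5.e-04  2.e-04 -1.e+00]
units [-0.08  -0.025  0.59 ]
[[238.96544673 186.12662194]
 [238.91275564 171.02069701]
 [239.71062106 196.17954174]]
```

View pics/g2.png

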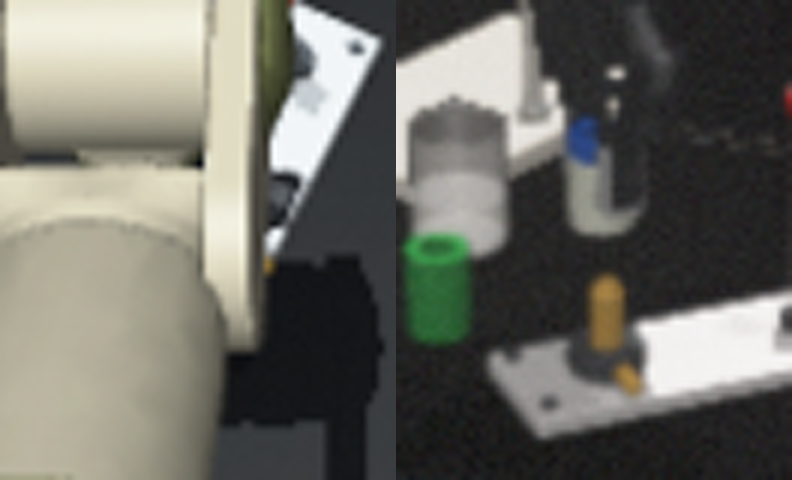

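The scene crop shows the gripped sleeve (bottom spanning x 565–642, centre 603) right over the spigot tip (607). That is within 1 mm of the predicted offset, so I apply it and lower slowly.

Call:
{"name": "jog_arm", "arguments": {
  "commands": [
    [-0.08,-0.03,0.3,0,0,0],
    [0,0,0.5,0,0,0],
    [0,0,0.4,0,0,0],
    [0,0,0.1,0,0,0],
    [0,0,0.1,0,0,0],
    [0,0,0.1,0,0,0],
    [0,0,0.1,0,0,0],
    [0,0,0,0,0,0]
  ]
}}

```text
time_s: 7.4
eef_pos: [0.5635, 0.1522, 0.0747]
tcp_rot: [0.176, 0.984, -0.0, -0.0]
contact_force: [-0.0, 0.4, -0.1]
grip_width: 0.0322
finger_force: 39.8
```

Call:
{"name": "jog_arm", "arguments": {
  "commands": [
    [0,0,0.15,0,0,0],
    [0,0,0.15,0,0,0],
    [0,0,0.15,0,0,0],
    [0,0,0.15,0,0,0],
    [0,0,0.15,0,0,0],
    [0,0,0,0,0,0]
  ]
}}

```text
time_s: 8.0
eef_pos: [0.5632, 0.1522, 0.0554]
tcp_rot: [0.176, 0.984, -0.0, -0.001]
contact_force: [0.4, -0.2, -0.9]
grip_width: 0.0321
finger_force: 39.8
```

Call:
{"name": "jog_arm", "arguments": {
  "commands": [
    [0,0,0.12,0,0,0],
    [0,0,0.12,0,0,0],
    [0,0,0.06,0,0,0],
    [0,0,0.04,0,0,0],
    [0,0,0,0,0,0]
  ]
}}

```text
time_s: 8.5
eef_pos: [0.5635, 0.1522, 0.0481]
tcp_rot: [0.176, 0.984, -0.0, 0.0]
contact_force: [-1.8, -1.2, 3.6]
grip_width: 0.0323
finger_force: 40.0
```

Call:
{"name": "jog_arm", "arguments": {
  "commands": [
    [0,0,0.04,0,0,0],
    [0,0,0.04,0,0,0],
    [0,0,0,0,0,0]
  ]
}}

```text
time_s: 8.8
eef_pos: [0.5637, 0.1521, 0.0478]
tcp_rot: [0.176, 0.984, -0.0, 0.001]
contact_force: [-7.3, -3.5, 20.9]
grip_width: 0.0323
finger_force: 41.1
```

Call:
{"name": "jog_arm", "arguments": {
  "commands": [
    [0,0,-0.05,0,0,0],
    [0,0,0,0,0,0],
    [0,0,0,0,0,0],
    [0,0,0,0,0,0],
    [0,0,0,0,0,0],
    [0,0,0,0,0,0],
    [0,0,0,0,0,0],
    [0,0,0,0,0,0]
  ],
  "hand": 1
}}

```text
time_s: 9.6
eef_pos: [0.5635, 0.1522, 0.0468]
tcp_rot: [0.176, 0.984, 0.0, -0.0]
contact_force: [0.3, 0.3, 0.1]
grip_width: 0.0852
finger_force: 0.0
```

Call:
{"name": "jog_arm", "arguments": {
  "commands": [
    [0,0,-0.4,0,0,0],
    [0,0,-0.8,0,0,0],
    [0,0,-1,0,0,0],
    [0,0,-1,0,0,0],
    [0,0,-1,0,0,0],
    [0,0,-1,0,0,0],
    [0,0,-0.5,0,0,0],
    [0,0,0,0,0,0]
  ]
}}

```text
time_s: 10.4
eef_pos: [0.5641, 0.1523, 0.1919]
tcp_rot: [0.176, 0.984, 0.001, 0.002]
contact_force: [0.8, -0.2, -0.3]
grip_width: 0.0853
finger_force: 0.0
```

```bash
python3 go.py .5326 -.3635 .195
python3 - <<'E'
from h import *
v=[]
for n,(x,y,w,h) in {"top":(200,160,66,80),"scene":(210,150,66,80)}.items():
    im=cams.capture(n); np.save(n+"2.npy",im)
    v.append(cv2.resize(im[y:y+h,x:x+w],None,fx=6,fy=6,interpolation=cv2.INTER_CUBIC))
cv2.imwrite("pics/g3.png",np.hstack(v))
print(proj("scene",[[.5633,.1525,.073],[.5633,.1525,.025]]))
E
```

```text
t 10.4 pos [0.5641 0.1523 0.1919] F [ 0.8 -0.2 -0.3] w 0.0853 ff 0.0
x [-0.9377  0.3473 -0.0042] yaw-x 2.7869 z [ 4.6e-03  3.0e-04 -1.0e+00]
units [ -5.983 -19.785  -0.135]
[[239.89561024 192.24129841]
 [239.93251403 206.7103717 ]]
```

View pics/g3.png

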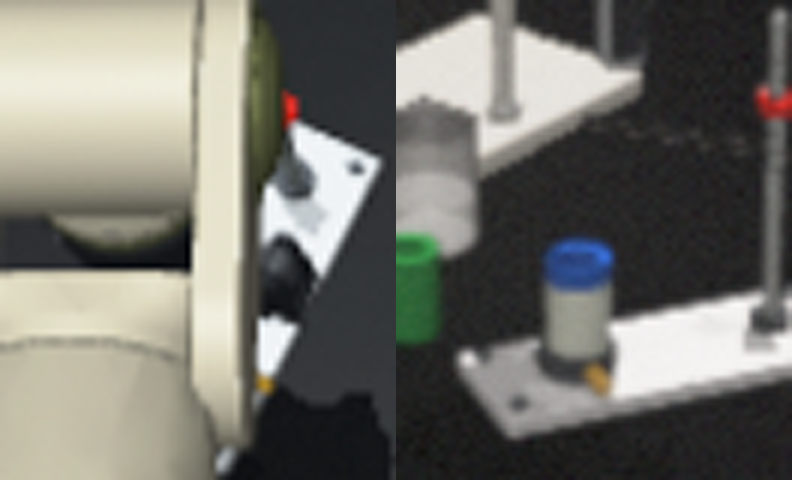

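The sleeve sits on the dark shoulder at (578,360), upright with the collar on top at (578,262), and the ring is unmoved. Next is the loupe, retracting away from the rod first.

Call:
{"name": "jog_arm", "arguments": {
  "commands": [
    [0,-0.95,0,0,0,0],
    [0,-0.95,0,0,0,0],
    [0,-0.95,0,0,0,0],
    [0,-0.95,0,0,0,0],
    [0,-0.95,0,0,0,0],
    [0,-0.95,0,0,0,0],
    [0,-0.95,0,0,0,0],
    [0,-0.95,0,0,0,0]
  ]
}}

```text
time_s: 11.3
eef_pos: [0.4966, -0.0267, 0.1884]
tcp_rot: [0.176, 0.984, 0.0, -0.001]
contact_force: [0.5, -0.3, 0.5]
grip_width: 0.0855
finger_force: 0.0
```

Call:
{"name": "jog_arm", "arguments": {
  "commands": [
    [0,-0.95,0,0,0,0],
    [0,-0.95,0,0,0,0],
    [0,-0.95,0,0,0,0],
    [0,-0.95,0,0,0,0],
    [0,-0.95,0,0,0,0],
    [0,-0.95,0,0,0,0],
    [0,-0.95,0,0,0,0],
    [0,-0.95,0,0,0,0]
  ]
}}

```text
time_s: 12.1
eef_pos: [0.4307, -0.2047, 0.1884]
tcp_rot: [0.177, 0.984, 0.001, -0.001]
contact_force: [-0.1, -0.1, -0.4]
grip_width: 0.0852
finger_force: 0.0
```

Call:
{"name": "jog_arm", "arguments": {
  "commands": [
    [-0.75,-0.95,0,0,0,0],
    [-0.75,-0.95,0,0,0,0],
    [-0.75,-0.95,0,0,0,0],
    [-0.75,-0.95,0,0,0,0],
    [-0.75,0,0,0,0,0],
    [-0.75,0,0,0,0,0],
    [0,0,0,0,0,0],
    [0,0,0,0,0,0]
  ]
}}

```text
time_s: 12.9
eef_pos: [0.5035, -0.3318, 0.1882]
tcp_rot: [0.176, 0.984, 0.001, -0.001]
contact_force: [0.2, 0.1, 0.9]
grip_width: 0.0855
finger_force: 0.0
```

```bash
python3 go.py .5326 -.3635 .036
python3 - <<'E'
from h import *
n="scene";x,y,w,h=(330,230,100,90)
cv2.imwrite("pics/g4.png",cv2.resize(cams.capture(n)[y:y+h,x:x+w],None,fx=6,fy=6,interpolation=cv2.INTER_CUBIC))
E
```

```text
t 12.9 pos [ 0.5035 -0.3318  0.1882] F [0.2 0.1 0.9] w 0.0855 ff 0.0
x [-0.9378  0.347   0.0022] yaw-x 2.7872 z [-0.0017  0.0015 -1.    ]
units [-1.546 -0.79   6.085]
```

Call:
{"name": "jog_arm", "arguments": {
  "commands": [
    [-0.78,-0.4,0,0,0,0],
    [-0.77,-0.39,0,0,0,0],
    [0,0,0.8,0,0,0],
    [0,0,0.8,0,0,0],
    [0,0,0.8,0,0,0],
    [0,0,0.8,0,0,0],
    [0,0,0,0,0,0],
    [0,0,0,0,0,0]
  ]
}}

```text
time_s: 13.75
eef_pos: [0.5332, -0.3642, 0.1099]
tcp_rot: [0.177, 0.984, -0.0, -0.0]
contact_force: [-0.1, -0.3, -0.4]
grip_width: 0.0854
finger_force: 0.0
```

```bash
python3 go.py .5326 -.3635 .036
python3 - <<'E'
from h import *
v=[]
for n,(x,y,w,h) in {"top":(370,195,66,80),"scene":(350,230,66,80)}.items():
    im=cams.capture(n)
    v.append(cv2.resize(im[y:y+h,x:x+w],None,fx=6,fy=6,interpolation=cv2.INTER_CUBIC))
cv2.imwrite("pics/g4.png",np.hstack(v))
E
```

```text
t 13.75 pos [ 0.5332 -0.3642  0.1099] F [-0.1 -0.3 -0.4] w 0.0854 ff 0.0
x [-9.377e-01  3.475e-01  1.000e-04] yaw-x 2.7867 z [-1.e-04 -0.e+00 -1.e+00]
units [0.03  0.018 2.958]
```

View pics/g4.png

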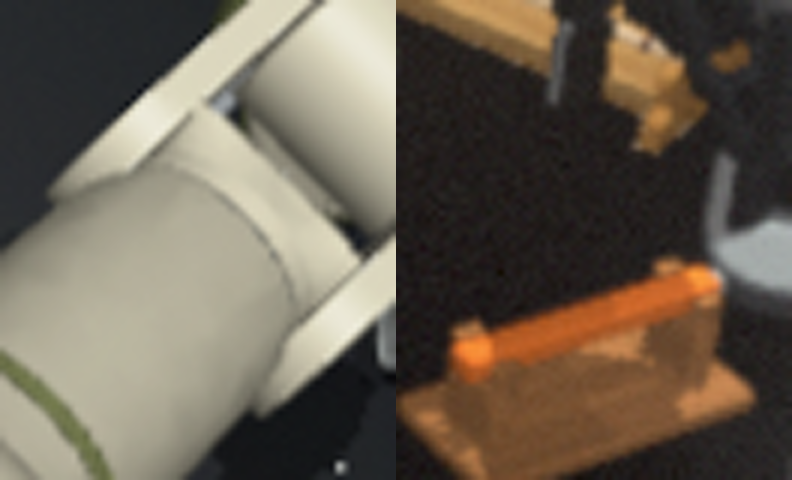

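The scene crop shows the open fingers (560,90) and (720,190) straddling the handle, which runs (475,355) to (705,285), above and clear of the cradles. Descending and gripping.

Call:
{"name": "jog_arm", "arguments": {
  "commands": [
    [0.03,0.02,0.8,0,0,0],
    [0,0,0.8,0,0,0],
    [0,0,0.7,0,0,0],
    [0,0,0.4,0,0,0],
    [0,0,0.25,0,0,0],
    [0,0,0,0,0,0],
    [0,0,0,0,0,0]
  ]
}}

```text
time_s: 14.55
eef_pos: [0.5333, -0.3639, 0.0365]
tcp_rot: [0.176, 0.984, -0.0, 0.001]
contact_force: [1.2, -0.2, 0.1]
grip_width: 0.0857
finger_force: 0.0
```

Call:
{"name": "jog_arm", "arguments": {
  "commands": [
    [0,0,0,0,0,0],
    [0,0,0,0,0,0],
    [0,0,0,0,0,0],
    [0,0,0,0,0,0],
    [0,0,0,0,0,0],
    [0,0,0,0,0,0],
    [0,0,0,0,0,0],
    [0,0,0,0,0,0]
  ],
  "hand": -1,
  "force": 40
}}

```text
time_s: 15.35
eef_pos: [0.533, -0.3636, 0.0358]
tcp_rot: [0.176, 0.984, -0.0, 0.0]
contact_force: [-0.2, 1.1, 2.5]
grip_width: 0.0134
finger_force: 40.6
```

Call:
{"name": "jog_arm", "arguments": {
  "commands": [
    [0,0,0,0,0,0],
    [0,0,0,0,0,0]
  ]
}}

```text
time_s: 15.55
eef_pos: [0.533, -0.3636, 0.0358]
tcp_rot: [0.176, 0.984, -0.0, 0.0]
contact_force: [-0.6, 0.1, 2.9]
grip_width: 0.0131
finger_force: 40.7
```

```bash
python3 go.py .5326 -.3635 .036
```

```text
t 15.55 pos [ 0.533  -0.3636  0.0358] F [-0.6  0.1  2.9] w 0.0131 ff 40.7
x [-9.377e-01  3.474e-01 -3.000e-04] yaw-x 2.7868 z [ 2.e-04 -2.e-04 -1.e+00]
units [ 0.017 -0.001 -0.01 ]
```

Call:
{"name": "jog_arm", "arguments": {
  "commands": [
    [0,0,0,0,0,0],
    [0,0,-0.2,0,0,0],
    [0,0,-0.3,0,0,0],
    [0,0,-0.5,0,0,0],
    [0,0,-0.7,0,0,0],
    [0,0,-0.8,0,0,0],
    [0,0,-0.8,0,0,0],
    [0,0,-0.8,0,0,0]
  ],
  "force": 60
}}

```text
time_s: 16.35
eef_pos: [0.5329, -0.3635, 0.1399]
tcp_rot: [0.176, 0.984, -0.0, 0.0]
contact_force: [-0.3, -0.1, -1.1]
grip_width: 0.0129
finger_force: 59.3
```

Call:
{"name": "jog_arm", "arguments": {
  "commands": [
    [0,0,-0.8,0,0,0],
    [0,0,-0.8,0,0,0],
    [0,0,-0.6,0,0,0],
    [0,0,-0.3,0,0,0],
    [0,0,-0.1,0,0,0],
    [0,0,0,0,0,0],
    [0,0,0,0,0,0]
  ]
}}

```text
time_s: 17.05
eef_pos: [0.5327, -0.3633, 0.2022]
tcp_rot: [0.176, 0.984, 0.0, -0.001]
contact_force: [-0.6, -0.2, -1.0]
grip_width: 0.0128
finger_force: 59.3
```

```bash
python3 go.py .4908 .1799 .2
python3 - <<'E'
from h import *
n="scene";x,y,w,h=(330,190,110,90)
im=cams.capture(n);np.save("s4.npy",im);cv2.imwrite("pics/g5.png",cv2.resize(im[y:y+h,x:x+w],None,fx=6,fy=6,interpolation=cv2.INTER_CUBIC))
E
```

```text
t 17.05 pos [ 0.5327 -0.3633  0.2022] F [-0.6 -0.2 -1. ] w 0.0128 ff 59.3
x [-0.9377  0.3474  0.0015] yaw-x 2.7868 z [-0.0012  0.0011 -1.    ]
units [ 9.12  19.794  0.116]
```

View pics/g5.png

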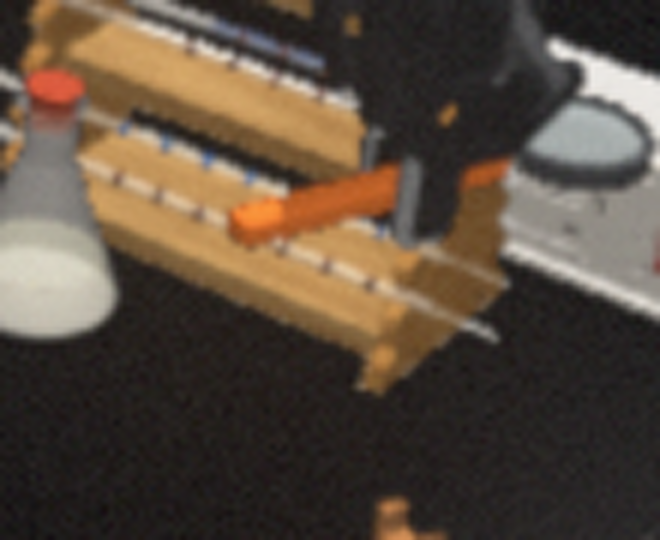

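The loupe is lifted and level, with the handle at (230,220)→(500,170) and the lens at (589,143). Retracting, then traversing above everything.

Call:
{"name": "jog_arm", "arguments": {
  "commands": [
    [0.4,0,0,0,0,0],
    [0.8,0,0,0,0,0],
    [0.9,0,0,0,0,0],
    [0.9,0,0,0,0,0],
    [0.9,0,0,0,0,0],
    [0.9,0,0,0,0,0],
    [0.9,0.2,0,0,0,0],
    [0.9,0.4,0,0,0,0]
  ]
}}

```text
time_s: 17.9
eef_pos: [0.3824, -0.2918, 0.2026]
tcp_rot: [0.177, 0.984, 0.0, -0.0]
contact_force: [0.5, -0.7, -1.5]
grip_width: 0.0126
finger_force: 59.3
```

Call:
{"name": "jog_arm", "arguments": {
  "commands": [
    [0.9,0.6,0,0,0,0],
    [0.8,0.7,0,0,0,0],
    [0.5,0.8,0,0,0,0],
    [0.3,0.8,0,0,0,0],
    [0,0.8,0,0,0,0],
    [0,0.8,0,0,0,0],
    [0,0.8,0,0,0,0],
    [0,0.8,0,0,0,0]
  ]
}}

```text
time_s: 18.7
eef_pos: [0.3778, -0.1266, 0.2028]
tcp_rot: [0.177, 0.984, 0.0, -0.0]
contact_force: [0.3, -0.2, -0.5]
grip_width: 0.0127
finger_force: 59.3
```

Call:
{"name": "jog_arm", "arguments": {
  "commands": [
    [0,0.8,0,0,0,0],
    [0,0.8,0,0,0,0],
    [0,0.8,0,0,0,0],
    [0,0.8,0,0,0,0],
    [0,0.8,0,0,0,0],
    [0,0.8,0,0,0,0],
    [0,0.8,0,0,0,0],
    [0,0.8,0,0,0,0]
  ]
}}

```text
time_s: 19.5
eef_pos: [0.4334, 0.0234, 0.2027]
tcp_rot: [0.176, 0.984, 0.0, -0.0]
contact_force: [0.4, 0.8, -0.2]
grip_width: 0.0128
finger_force: 59.3
```

Call:
{"name": "jog_arm", "arguments": {
  "commands": [
    [0,0.8,0,0,0,0],
    [0,0.8,0,0,0,0],
    [0,0.8,0,0,0,0],
    [0,0.7,0,0,0,0],
    [0,0.5,0,0,0,0],
    [0,0.3,0,0,0,0],
    [0,0,0,0,0,0],
    [0,0,0,0,0,0]
  ]
}}

```text
time_s: 20.3
eef_pos: [0.4671, 0.1137, 0.203]
tcp_rot: [0.177, 0.984, -0.0, -0.0]
contact_force: [-0.8, -0.1, -1.1]
grip_width: 0.013
finger_force: 59.3
```

```bash
python3 go.py .4912 .1793 .160
```

```text
t 20.3 pos [0.4671 0.1137 0.203 ] F [-0.8 -0.1 -1.1] w 0.013 ff 59.3
x [-9.377e-01  3.475e-01  3.000e-04] yaw-x 2.7867 z [-4.e-04 -2.e-04 -1.e+00]
units [0.007 2.798 1.718]
```

Call:
{"name": "jog_arm", "arguments": {
  "commands": [
    [0,0.7,0,0,0,0],
    [0,0.8,0,0,0,0],
    [0,0.8,0,0,0,0],
    [0,0.5,0.3,0,0,0],
    [0,0,0.7,0,0,0],
    [0,0,0.8,0,0,0],
    [0,0,0.8,0,0,0],
    [0,0,0.3,0,0,0]
  ]
}}

```text
time_s: 21.1
eef_pos: [0.4906, 0.179, 0.1285]
tcp_rot: [0.177, 0.984, -0.001, -0.002]
contact_force: [0.2, -0.8, -1.7]
grip_width: 0.0127
finger_force: 59.3
```

Call:
{"name": "jog_arm", "arguments": {
  "commands": [
    [0,0,0.1,0,0,0],
    [0,0,0,0,0,0],
    [0,0,0,0,0,0],
    [0,0,0,0,0,0]
  ]
}}

```text
time_s: 21.5
eef_pos: [0.4919, 0.1797, 0.1288]
tcp_rot: [0.176, 0.984, 0.0, 0.001]
contact_force: [0.9, 0.5, -1.1]
grip_width: 0.013
finger_force: 59.3
```

```bash
python3 go.py .4912 .1793 .127;python3 - <<'E'
from h import *
v=[]
for n,(x,y,w,h) in {"top":(200,160,66,80),"scene":(214,145,66,80)}.items():
    im=cams.capture(n); np.save(n+"5.npy",im)
    v.append(cv2.resize(im[y:y+h,x:x+w],None,fx=6,fy=6,interpolation=cv2.INTER_CUBIC))
cv2.imwrite("pics/g6.png",np.hstack(v))
p=bot.state()["eef_pos"]
L=p+np.array([.938*.077,-.347*.077,.0082]);print(L)
q=proj("scene",[L,[.5635,.1525,.073],[.6585,.111,.1353]]);print(q,(q-[214,145])*6+[396,0]); q=proj("top",[L]);print(q,(q-[200,160])*6)
E
```

```text
t 21.5 pos [0.4919 0.1797 0.1288] F [ 0.9  0.5 -1.1] w 0.013 ff 59.3
x [-0.9377  0.3474 -0.0013] yaw-x 2.7868 z [ 1.5e-03  2.0e-04 -1.0e+00]
units [ 0.021 -0.023  0.072]
[0.56398561 0.15296099 0.1367766 ]
[[239.90295087 172.19944847]
 [239.94499097 192.21845021]
 [273.30383428 167.21216516]] [[551.41770521 163.1966908 ]
 [551.66994582 283.31070124]
 [751.82300566 133.27299095]]
[[229.52804249 208.74147915]] [[177.16825495 292.4488749 ]]
```

View pics/g6.png

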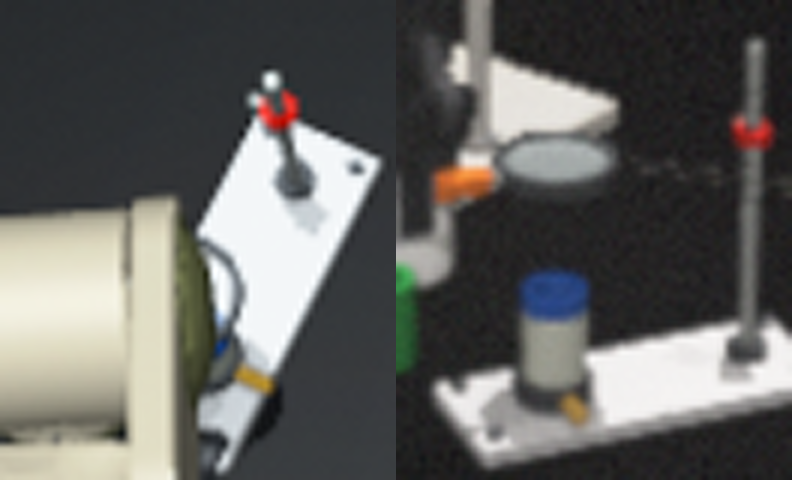

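The scene crop shows the lens at (556,165), level, above the sleeve whose axis is at x≈554. The ring is at (753,132). I'll measure the residual offset with the same model for both.

Run:
```python
from h import *
I=np.load("scene5.npy");Hs=cv2.cvtColor(I,cv2.COLOR_BGR2HSV)
v=I[160:184,224:256].max(2);print("\n".join(" ".join("%3d"%a for a in r) for r in v))
m=(cv2.inRange(Hs,(100,120,60),(130,255,255))>0).astype(np.uint8)
o=blob(m,(230,186,20,18));print("collar",o,fit(cyl(.0165,.061,.073),{"scene":o},[.56,.15,0],0))
z=.1368
for th in(100,110,120):
    g=((I.max(2)>th)).astype(np.uint8)
    g=cv2.morphologyEx(g,cv2.MORPH_OPEN,np.ones((3,3),np.uint8));o=blob(g,(229,166,23,12));print("glass",th,o[0],o[2],fit(cyl(.0255,z-.001,z+.003),{"scene":o},[.56,.15,0],0),hullmom("scene",cyl(.0255,z-.001,z+.003)+[.5635,.1525,0])[2])
```

```text
79  57  64 101 138 173 227 230 231 230 229 230 231 230 229 231 230 231 228 227 223 194 141 127 108  59  44  32  37  32  29  35
 75  56  50  91 138 179 226 229 228 229 229 229 230 230 230 230 230 231 230 231 230 228 222 213 190 138 103  45  28  37  32  34
 65  53  50  94 139 176 226 229 230 229 230 230 229 229 231 230 231 231 229 230 231 230 228 226 222 203 156  61  29  35  30  37
 53  43  49  94 137 175 225 230 230 230 231 231 230 231 232 229 230 231 230 231 229 227 223 216 199 180 130  55  35  35  31  34
 51  48  64 111 141 175 225 229 230 230 231 229 230 229 230 230 231 229 230 230 227 220 206 181 152 133 112  52  34  34  35  32
 48  43  90 132 142 176 225 230 230 230 230 228 227 229 230 228 228 229 227 221 210 183 153 141 131 123  95  50  33  33  33  30
 42  49  94 137 144 166 218 225 228 229 223 205 207 205 208 210 211 204 198 178 148 131 128 122 110  96  54  35  31  33  35  36
 41  60 108 147 146 154 185 207 221 207 180 113 109 118 120 123 127 127 123 110 101  98 112 105  65  52  37  36  36  33  33  31
 51  87 132 155 150 140 146 178 178 121 114 117 120 137 138 146 155 154 153 1
[... 1753 characters left out ...]
8  38  36  34  37  38  35  40  37  36  37  36  33  36  36  34  36  39  33  38  37  30  35
 48  37  35  36  40  35  38  34  38  39  35  40  37  40  34  36  39  37  41  40  39  37  36  36  38  38  39  35  36  34  33  38
collar (array([239.89473684, 193.42105263]), np.float64(0.004582176970482139), 76.0) (array([0.56623073, 0.15548068]), array([-0., -0.]))
glass 100 [238.07428571 170.15428571] 175.0 (array([0.56846026, 0.16485897]), array([-0.,  0.])) 134.0817199673038
glass 110 [238.18987342 170.08227848] 158.0 (array([0.56902661, 0.16496711]), array([-0.,  0.])) 134.0817199673038
glass 120 [238.31506849 170.01369863] 146.0 (array([0.56959699, 0.16504008]), array([-0., -0.])) 134.0817199673038
```

Run:
```python
from h import *
I=np.mean([cams.capture("scene").astype(float) for _ in range(6)],0)
T=np.mean([cams.capture("top").astype(float) for _ in range(6)],0)
np.savez("avg.npz",S=I,T=T)
b=I[146:206,268:280]
print("rod rows: max over cols gray, red excess (R-G)")
for r in range(60):
    if r<10 or 16<r<28 or r>48: print(146+r,I[146+r,269:280].max(1).astype(int), (I[146+r,269:280,2]-I[146+r,269:280,1]).astype(int))
w=np.clip(I[158:178,264:284,2]-I[158:178,264:284,1],0,None);w[w<15]=0;yy,xx=np.mgrid[158:178,264:284]
c=np.array([(w*xx).sum(),(w*yy).sum()])/w.sum();print("ring scene",c)
w=np.clip(T[170:190,236:258,2]-T[170:190,236:258,1],0,None);w[w<15]=0;yy,xx=np.mgrid[170:190,236:258]
print("ring top",np.array([(w*xx).sum(),(w*yy).sum()])/w.sum())
for th in (-.395,-.41):
    xy=np.array([.5635+.105*np.cos(th),.1525+.105*np.sin(th)])
    print(th,xy)
    for z in(.182,.14,.135,.13,.012): print(z,proj("scene",[[*xy,z]]),proj("top",[[*xy,z]]))
print("lens pred",proj("scene",[[.5635,.1525,.1353]]))
```

```text
rod rows: max over cols gray, red excess (R-G)
146 [26 28 28 27 29 28 28 27 28 31 28] [ 0  0  0  1  0  0  0  1  2  1 -1]
147 [29 28 30 30 30 28 29 28 29 30 29] [0 1 0 0 2 0 2 1 1 0 1]
148 [30 29 30 28 28 27 29 30 28 28 28] [2 0 1 0 0 0 1 2 1 1 2]
149 [30 28 27 30 29 27 28 26 27 29 27] [0 0 1 0 3 1 1 0 0 1 1]
150 [30 29 31 29 35 36 32 28 28 25 29] [ 1  1  1 -1  1  1  1  0  0  1  0]
151 [27 31 32 50 75 79 47 30 29 27 30] [1 2 0 0 0 0 1 1 1 2 1]
152 [ 28  28  34  76 123 126  70  32  29  30  29] [ 1  1  0  0  0 -1  0  0  1  0  1]
153 [ 32  31  38  82 127 122  72  37  27  27  29] [2 2 0 0 0 0 0 0 1 0 1]
154 [ 31  30  36  73 113 106  66  33  29  29  30] [2 2 1 0 0 0 0 1 1 0 1]
155 [ 30  31  37  73 110 102  61  32  30  29  30] [ 1  0  1  0  0 -1  0  1  0  1  0]
163 [ 29  45  65  86 106  85  48  33  31  30  28] [1 5 7 1 0 1 4 3 2 2 0]
164 [ 44  88 125 110 112 105  84  44  31  31  28] [ 8 29 41 15  1 10 36 13  3  1  0]
165 [ 57 137 188 133 114 134 144  83  36  31  29] [18 69 95 43 13 43 90 50  7  1  1]
166 [ 58 140 190 138 138 177 186 123  50  30  31] [ 24  96 137  80  66 103 134  85  19   1 
[... 1568 characters left out ...]
10704473]] [[244.98697601 172.4038707 ]]
0.14 [[273.51398062 165.43032294]] [[246.07600701 176.94704701]]
0.135 [[273.46512029 166.99303841]] [[246.20169903 177.47140398]]
0.13 [[273.41641302 168.55085853]] [[246.32657797 177.99236896]]
0.012 [[272.3096335  203.94934211]] [[249.05585516 189.37825923]]
-0.41 [0.65979769 0.11064602]
0.182 [[274.16088045 152.31445645]] [[245.48464263 172.63892807]]
0.14 [[273.74093438 165.64568056]] [[246.56018193 177.1761725 ]]
0.135 [[273.69167861 167.20930927]] [[246.68431636 177.69984304]]
0.13 [[273.64257726 168.76803587]] [[246.80764769 178.22012566]]
0.012 [[272.52687618 204.18606348]] [[249.50307978 189.59101108]]
lens pred [[239.8963865  172.77298612]]
```

Call:
{"name": "jog_arm", "arguments": {
  "commands": [
    [0.03,-0.01,0.1,0,0,0],
    [0,0,0,0,0,0],
    [0,0,0,0,0,0],
    [0,0,0,0,0,0],
    [0,0,0,0,0,0],
    [0,0,0,0,0,0],
    [0,0,0,0,0,0],
    [0,0,0,0,0,0]
  ]
}}

```text
time_s: 23.0
eef_pos: [0.4908, 0.1797, 0.1256]
tcp_rot: [0.176, 0.984, -0.0, 0.0]
contact_force: [-0.5, -0.2, -1.3]
grip_width: 0.0134
finger_force: 59.3
```

```bash
python3 go.py .4912 .1797 .1263;python3 - <<'E'
from h import *
n,(x,y,w,h)="scene",(190,140,100,75)
I=np.mean([cams.capture(n).astype(float) for _ in range(4)],0).astype(np.uint8)
cv2.imwrite("pics/g7.png",cv2.resize(I[y:y+h,x:x+w],None,fx=8,fy=8,interpolation=cv2.INTER_CUBIC))
s=bot.state();print(s["eef_pos"],R.from_quat(s["tcp_rot"]).as_matrix()[:,2],s["grip_width"],s["dq"].round(3))
v=I[164:180,228:254].max(2);print("\n".join(" ".join("%3d"%a for a in r) for r in v))
E
```

```text
t 23.0 pos [0.4908 0.1797 0.1256] F [-0.5 -0.2 -1.3] w 0.0134 ff 59.3
x [-9.377e-01  3.474e-01 -1.000e-04] yaw-x 2.7868 z [ 1.e-04 -0.e+00 -1.e+00]
units [-0.015  0.007 -0.028]
[0.49078369 0.17967394 0.12557063] [-1.28686114e-06 -1.78929525e-05 -1.00000000e+00] 0.012846273299936142 [ 0.    -0.     0.001  0.001 -0.001  0.   ]
140 176 225 229 229 229 229 230 230 230 230 230 231 230 230 230 227 220 207 182 151 134 111  51  34  32
145 174 225 228 230 230 229 229 229 230 230 230 231 229 227 222 208 183 154 139 130 121  95  43  35  36
144 170 218 225 229 229 229 229 228 228 228 229 227 221 209 183 154 138 131 123 110  96  53  34  32  33
147 155 186 214 228 228 227 222 209 207 209 206 199 178 147 130 122 116 110  95  57  46  35  36  35  33
151 141 160 213 223 211 205 180 120 115 117 116 117 111 105  95  89  79  68  60  45  35  34  34  32  34
142 142 159 197 183 123 117 118 117 129 138 139 140 140 134 126 117 104 100  83  65  47  39  37  35  35
177 172 132 106 111 122 142 161 174 175 175 176 177 175 176 174 169 155 143 115  90  72  54  38  39  42
225 197 104 101 136 169 173 176 177 175 174 1
[... 190 characters left out ...]
 171 169 170 169 169 170 170 170 171 170 170 169 165 145 105  70  43  33  36
235 183 124  94 110 140 156 162 164 169 169 168 170 169 168 168 164 158 155 142 112  77  51  33  40  36
234 219 163  97  77  95 114 131 138 152 153 155 155 154 154 151 142 123 111  92  72  54  43  37  35  36
178 162 112  80  60  61  69  78  86  96 104 107 107 108 105  96  87  77  68  59  53  46  42  38  38  36
157 127  70  50  53  54  56  60  62  64  65  63  61  65  65  62  59  59  54  51  49  41  37  34  38  35
120  81  45  38  45  46  52  54  54  56  57  58  56  56  55  55  52  49  49  46  42  37  36  35  36  35
 55  44  40  37  37  41  38  40  47  46  51  52  53  51  50  47  45  43  39  37  35  38  36  34  36  36
```

View pics/g7.png

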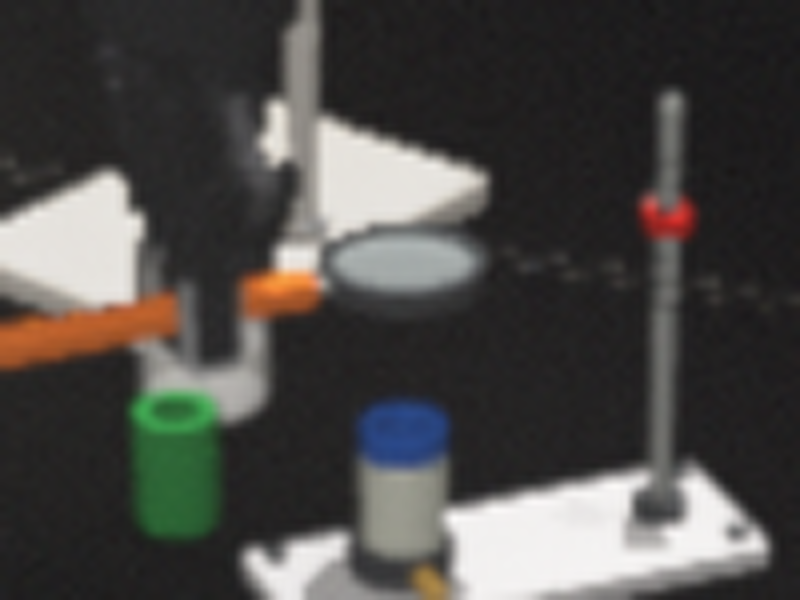

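The lens at (405,262) is level and over the sleeve, whose collar is at (403,432). It touches nothing else, and the ring is unmoved at (668,217). I'll raise it 0.5 mm to sit mid-way between my height estimates, then settle and hand in.

Call:
{"name": "jog_arm", "arguments": {
  "commands": [
    [0,0,-0.02,0,0,0],
    [0,0,0,0,0,0],
    [0,0,0,0,0,0],
    [0,0,0,0,0,0],
    [0,0,0,0,0,0],
    [0,0,0,0,0,0],
    [0,0,0,0,0,0],
    [0,0,0,0,0,0]
  ]
}}

```text
time_s: 24.0
eef_pos: [0.4908, 0.1797, 0.1261]
tcp_rot: [0.176, 0.984, 0.0, -0.0]
contact_force: [-0.6, -0.2, -2.3]
grip_width: 0.0127
finger_force: 59.3
```

```bash
python3 go.py .4910 .1797 .1262; python3 -c "
from plant import bot
print(bot.hand_in())"
```

```text
t 24.0 pos [0.4908 0.1797 0.1261] F [-0.6 -0.2 -2.3] w 0.0127 ff 59.3
x [-0.9377  0.3474  0.    ] yaw-x 2.7868 z [ 0.  0. -1.]
units [-0.009  0.003 -0.005]
the job is handed in; nothing more can be done
None
```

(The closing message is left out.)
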